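# Rock the pendulum angle gauge to its mark on a crowned stud and hold it

### The job

Pick up the pendulum angle gauge by the grip block on top and set it gently and level on the stud, the middle of its foot on the stud's round crown and its foot square across it. Then rock it sideways on the crown until the swinging pointer settles between the two prongs of the mark on its dial. Finish holding the gauge like that, still gripped, resting lightly on the crown, the pointer still on the mark; leave the other things on the bench alone.

Things in the scene. Friction and masses are not known exactly. Their poses are not given: they have to be found in the camera images.
- gauge: angle gauge, loose, about 0.37 kg: grey metal, round white dial on a flat foot, grip block on top. Origin: centre of the foot's underside; z up through the grip, y along the foot, x away from the dial face (the dial looks to -x, at first roughly at the robot). Foot 44 (x) by 90 (y) by 12 mm; housing 88 mm across, 24 mm deep (x), centre 60 mm up; whole gauge 142 mm high.
- gauge_grip (a point): middle of the grip block, 121 mm above the gauge's origin. Block 24 (x) by 32 (y) by 42 mm high (100 to 142 mm up). Gripped across its two y faces (32 mm apart) the gauge cannot swivel in the fingers when rocked about its x axis.
- gauge_pointer (a joint): angle (rad) of the dark pointer with brass bob, hanging freely from the dial's centre in front of the dial, about the gauge's x axis; swings for about a second after a movement. 0: points straight to the foot; positive: tip towards the gauge's +y. At rest it equals minus the gauge's turn about its own x from level (top leaning to +y by 0.2 rad: +0.2).
- gauge_mark (a joint): angle (rad) of the mark about the same axis, counted the same way; stiff, stays as it is; starts between 0.17 and 0.36. The mark is a small dark fork with two prongs 4.8 mm apart at the edge of the dial. The pointer is on the mark when the two angles are equal (0.01 rad is 0.37 mm at the tip).
- pointer_tip (a point): tip of the pointer, 37 mm from the pivot; the pivot lies 60 mm above the gauge's origin and 15.5 mm to its -x
- mark_centre (a point): the point midway between the mark's two prongs, also 37 mm from the pivot
- stud_block: joist offcut of wood, 110 (x) by 170 (y) by 45 mm high, fixed to the bench; a short lighter stud, 62 mm long (x), 40 mm wide (y), stands in a steel collar on it (up to 55 mm), its top a half-round crown of radius 20 mm, axis along x. Origin: centre of the offcut's underside; z up. The stud is centred 20 mm to +y of it; on its +y side lies a step 8 mm high, on the other flat screw heads.
- stud_crown (a point): highest point of the crown, mid-length: 90 mm above the bench when free, 20 mm above the crown's axis. The gauge's foot rests here, its y across the crown. The stud is sprung: pressed down it sinks about 1 mm for each newton, at most 12 mm, and this point goes with it.
- bearing: bystander: steel ball bearing, 54x54x15 mm
- spark_plug_a: bystander: spark plug lying, 58 mm long
- spark_plug_b: bystander: a second spark plug lying, 58 mm long
- tape_measure: bystander: tape measure, 70x75x35 mm
- screwdriver_stub: bystander: short screwdriver, 111 mm long
Things that resemble listed ones, but are neither listed nor needed, are in the scene too. Of the things that look like the stud_block, the larger one is meant.

How it is judged:
By the outcome, as a careful person would: the job done as asked, in the order asked, and still so for the second after the job is handed in, while the arm keeps its last pose, push and grip.
It also fails if it takes over 48 s, if anything falls off the work surface, if the arm or the gripper's body presses on something with over 40 N, if the wrist force passes 120 N, or if a joint passes its speed limit or range.

### The arm

A 7-joint arm with a two-finger parallel gripper is mounted at the origin on a cart in front of the work surface, level with it; the furniture and walls round the work are solid. World frame = base frame: x ahead of the robot, y to its left, z up, the work surface at z = 0. Lengths are in m, angles in rad, forces in N, time in s.
With the tool pointing down it reaches from about 0.425 to 0.875 m from the base axis. Payload 4.7 kg.
Tool frame: the origin (TCP) lies midway between the tips of the shut fingers; the grasp point (between the pads) lies 19 mm behind it; z points along the fingers, y is the direction in which the jaws open and shut (so a half turn about z gives the same grasp; the last joint's range is limited). The gripper opens to 87 mm and grips with 3 to 60 N. Pads are 19 mm wide; open, the fingers measure 117 mm over their backs; the gripper's body (75 mm by 190 mm) begins 51 mm behind the grasp point.
Start: joints at [1.33, 0.321, -0.07, 1.45, 0.023, 1.371, -0.057], TCP at [0.164, -0.629, 0.223] pointing down, gripper open.
Joint ranges: [-2.86, 2.86], [-0.3, 2.09], [-1.38, 1.24], [0.06, 2.45], [-1.56, 4.7], [0.09, 2.05], [-2.69, 2.69]. Speed limits (rad/s): [2.57, 2.57, 3.14, 3.14, 3.14, 3.14, 3.14].

### API

Orientations are given as a rotation vector (axis times angle).
In Python, from bench import get_state, eyes, job gives the robot as it stands. The module is installed in compiled form; this text tells all that it offers.
- The arm moves only by the shell command python3 -m jog 'ROWS' [FORCE]. ROWS is JSON, a list that holds one entry, the list of rows, each a list of 5 numbers: the opening, from 0 (shut) to 1 (fully open), then the shift along the tool's x, y, z in units of 40 mm (1.0 is 40 mm), then the turn about the tool's z in units of 5 degrees (1.0 is 5 degrees). In form: [[[jaw, dx, dy, dz, turn], ...]]. A call has 1 to 10 rows; each row shifts and turns the commanded pose from where the row before left it, along the tool's axes as they then stand; what a row does not reach is not made up. A row lasts 1/8 s, in which the tool goes at most 62.5 mm and 10.7 degrees, less where a joint would pass 70% of its speed; a pose out of reach is approached as far as the arm can. A call is refused whole if a number of a shift passes 1 or a number of a turn 1, either way. A call with a gripper value outside its range is refused whole. The fingers move at their own pace and stop on an object; FORCE is the grip in N (left out, the last holds). Time passes only in rows, so rows that do not move let the fingers close. It gives the time, the measured TCP pose, the force and the opening at its end, in the units of the state.
- get_state(): the state, without advancing time (a new reading comes with each control period).
- eyes.get_image(name): name is "scene" or "top" or "wrist"; returns (picture, depth): 480x640x3 uint8, red, green, blue; 480x640 float32, m along the optical axis (not along the pixel's ray), 0 where there is no reading.
- eyes.camera_params(name): a dict with "camera_matrix" (3x3 intrinsics, pixels), "pose" (4x4, takes a point from camera to world coordinates); the wrist camera has in their place "mount" (4x4, takes a point from camera to tool coordinates, whose origin is the TCP and whose axes are the flange's). Camera axes: x right, y down, z forward; pixel columns grow to the right and rows downward; lengths in m; the calibration is good to about 2 mm. A picture is of the moment at which its call begins: read the wrist's pose just before it. camera_params takes no time and is no camera call.
- job.close_job(): hands the job in, once; it reports no verdict.
The state is a dict: "time": time; "joint_positions": joint angles; "qd": joint speeds; "joint_torque": joint torques, N m; "position": TCP position; "tool_rot": TCP orientation; "ft_force": force on the tool from outside, world axes, zero at the start; "torque": the same for the moment, N m; "grip_width": opening from 0.0 (shut) to 1.0 (fully open).
Only numpy, scipy, OpenCV 4.12 (cv2) and the standard library are available. Lean on these libraries where they do the work, as an engineer would, in place of code of your own. Each camera call takes 0.05 s, during which the arm holds its last target. There are 200 camera calls.

## Working session

There is one attempt and no reset: what is moved stays moved. The work goes in short steps, Python scripts to look and compute and a shell command to move; the robot and the scene stay as the last step left them, time stands still between calls to the robot, and variables do not carry over. Pictures are saved under pics/ and viewed, about 8 in all and at most 12, crops included, and the job is handed in when it is done.

```bash
mkdir -p pics; cat > h.py <<'E'
import numpy as np, cv2
from bench import get_state, eyes, job
from scipy.spatial.transform import Rotation as R
def grab(n):
    s=get_state(); p,d=eyes.get_image(n); c=eyes.camera_params(n)
    if n=="wrist":
        T=np.eye(4);T[:3,:3]=R.from_rotvec(s["tool_rot"]).as_matrix();T[:3,3]=s["position"];P=T@c["mount"]
    else: P=np.array(c["pose"])
    return p,d,np.array(c["camera_matrix"]),np.array(P)
def save(n,f):
    g=grab(n); cv2.imwrite(f"pics/{f}.png",g[0][:,:,::-1]); np.savez(f"pics/{f}.npz",p=g[0],d=g[1],K=g[2],P=g[3]); return g
def load(f):
    z=np.load(f"pics/{f}.npz"); return z["p"],z["d"],z["K"],z["P"]
def cloud(g):
    p,d,K,P=g; v,u=np.mgrid[:480,:640]; 
    c=np.stack([(u-K[0,2])/K[0,0]*d,(v-K[1,2])/K[1,1]*d,d],-1)
    w=c@P[:3,:3].T+P[:3,3]; w[d==0]=np.nan; return w
def proj(g,X):
    p,d,K,P=g; c=P[:3,:3].T@(np.array(X)-P[:3,3]); return (K@c/c[2])[:2]
def st():
    s=get_state(); return {k:np.round(s[k],4).tolist() for k in("time","position","tool_rot","ft_force","grip_width","joint_positions")}
E
python3 - <<'E'
from h import *
a=save("scene","s0"); b=save("top","t0")
cv2.imwrite("pics/both0.png",cv2.resize(np.hstack([a[0],b[0]])[:,:,::-1],None,fx=.625,fy=.625))
for g in(a,b): print(g[2].round(1).tolist(),g[3].round(3).tolist())
s=st();print(s,R.from_rotvec(s["tool_rot"]).as_matrix().round(3)); print(eyes.camera_params("wrist"))
E
```

```text
[[494.3, 0.0, 308.3], [0.0, 494.3, 240.6], [0.0, 0.0, 1.0]] [[-0.569, -0.555, 0.607, -0.166], [-0.822, 0.366, -0.436, 0.511], [0.021, -0.747, -0.665, 0.856], [0.0, 0.0, 0.0, 1.0]]
[[566.9, 0.0, 314.7], [0.0, 566.9, 236.8], [0.0, 0.0, 1.0]] [[-0.014, -0.994, 0.112, 0.398], [-1.0, 0.015, 0.011, -0.019], [-0.012, -0.111, -0.994, 1.633], [0.0, 0.0, 0.0, 1.0]]
{'time': 0.1, 'position': [0.1636, -0.6285, 0.2216], 'tool_rot': [-3.1144, -0.399, 0.0005], 'ft_force': [1.1827, -0.8331, 0.6651], 'grip_width': 1.0003, 'joint_positions': [1.3301, 0.3218, -0.0701, 1.4516, 0.0226, 1.3708, -0.0569]} [[ 0.968  0.252 -0.001]
 [ 0.252 -0.968  0.002]
 [-0.    -0.002 -1.   ]]
{'camera_matrix': array([[369.76378887,   0.        , 321.70920455],
       [  0.        , 369.76378887, 243.76703127],
       [  0.        ,   0.        ,   1.        ]]), 'mount': array([[-2.12711588e-05, -9.54371185e-01, -2.98622906e-01,
         8.34640481e-02],
       [ 9.99999997e-01,  1.21189548e-06, -7.51039403e-05,
         1.31296113e-03],
       [ 7.20389363e-05, -2.98622907e-01,  9.54371183e-01,
        -1.62278814e-01],
       [ 0.00000000e+00,  0.00000000e+00,  0.00000000e+00,
         1.00000000e+00]])}
```

View pics/s0.png

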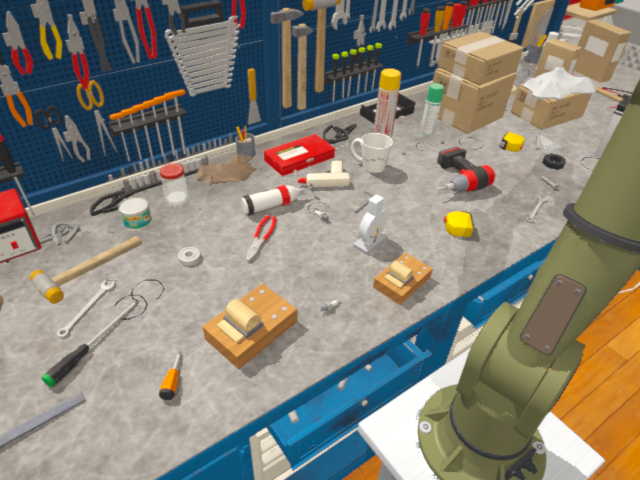

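View pics/t0.png

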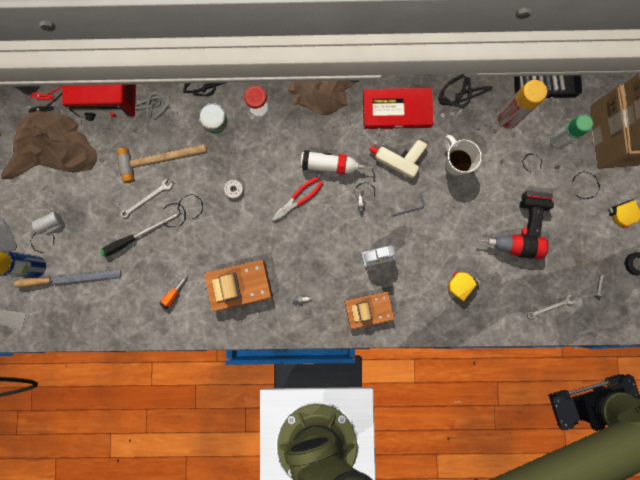

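The gauge is at scene (372,225), top (378,256), and nothing else looks like it. Two blocks could be the stud_block: the larger at top (238,285), scene (250,323), and the smaller at top (370,310), scene (403,277). I choose the larger. Next I check it in a close crop and measure.

```bash
python3 - <<'E'
from h import *
a=load("s0"); b=load("t0")
f=lambda g,x,y,w,h,s:cv2.resize(g[0][y:y+h,x:x+w,::-1],None,fx=s,fy=s,interpolation=cv2.INTER_CUBIC)
im=np.vstack([np.hstack([f(b,195,250,80,60,5),f(b,340,235,80,60,5)]),np.hstack([f(a,200,280,100,75,4),f(a,335,185,100,75,4)])])
cv2.imwrite("pics/crop1.png",im)
w=cloud(b); 
for n,(x0,x1,y0,y1),z0,z1 in(("block",(195,285,250,320),.035,.055),("crown",(195,285,250,320),.078,.1),("small",(335,400,285,335),.02,.2),("gauge top",(350,410,235,285),.128,.16),("gauge",(350,410,235,285),.03,.16)):
    q=w[y0:y1,x0:x1].reshape(-1,3); q=q[(q[:,2]>z0)&(q[:,2]<z1)]
    if len(q)<3: print(n,len(q));continue
    r=cv2.minAreaRect(q[:,:2].astype(np.float32)); print(n,len(q),q.mean(0).round(4),q.max(0).round(3),[np.round(t,4) for t in r])
E
```

```text
block 1938 [0.4453 0.2112 0.0462] [0.516 0.31  0.055] [array([0.4446, 0.2181]), array([0.1103, 0.171 ]), np.float64(12.3763)]
crown 303 [0.4404 0.2364 0.0873] [0.473 0.261 0.096] [array([0.4401, 0.2371]), array([0.062 , 0.0383]), np.float64(13.5085)]
small 1286 [ 0.3705 -0.15    0.0384] [ 0.422 -0.084  0.076] [array([ 0.3705, -0.1508]), array([0.0803, 0.1244]), np.float64(11.1398)]
gauge top 117 [ 0.5231 -0.1807  0.1413] [ 0.536 -0.164  0.151] [array([ 0.5238, -0.1811]), array([0.0243, 0.0322]), np.float64(12.4861)]
gauge 336 [ 0.5205 -0.1771  0.1053] [ 0.542 -0.138  0.151] [array([ 0.5212, -0.1813]), array([0.0295, 0.0856]), np.float64(10.4395)]
```

View pics/crop1.png

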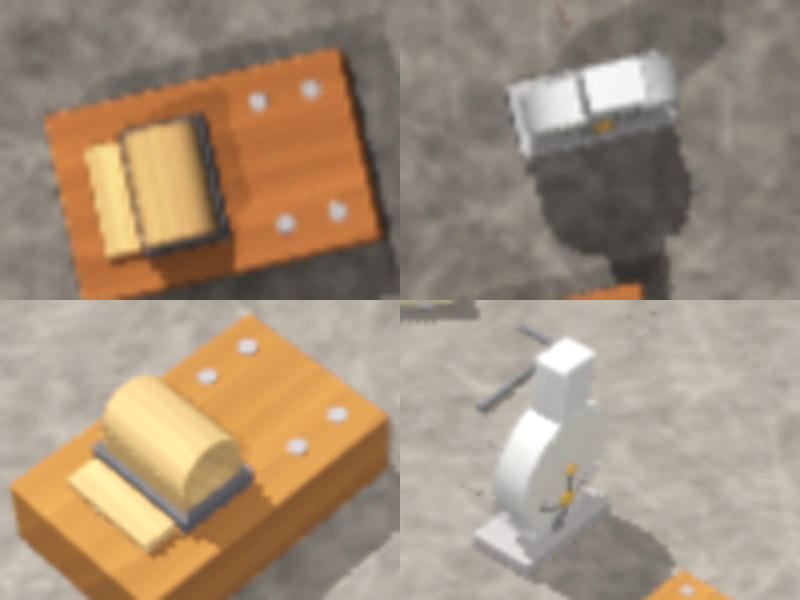

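The larger block at world (0.440, 0.237) is confirmed by its 110x171 mm footprint and step. The gauge's grip is at (0.524, -0.181), with yaw about 12.5°, and the block has the same yaw. The jog cannot tilt the tool. So I'll grip the block across its x faces, where it can swivel, and rock the gauge by moving the tool along gauge y.

```bash
cat >> h.py <<'E'
def plan(x,y,z,yaw,n,k=None):
    """rows (jaw omitted) to put TCP at x,y,z with tool y at yaw deg in n rows, print in rounds"""
    s=get_state(); M=R.from_rotvec(s["tool_rot"]).as_matrix(); d=np.array([x,y,z])-s["position"]
    a=np.degrees(np.arctan2(M[1,1],M[0,1])); dy=(yaw-a+180)%360-180
    print("pos",s["position"].round(4),"yaw",round(a,2),"tilt",np.degrees(np.arccos(-M[2,2])).round(2),"d",d.round(4),"dyaw",round(dy,2),"ft",s["ft_force"].round(2),"g",round(s["grip_width"],3),"t",round(s["time"],2))
    for i in range(n):
        print(((M.T@d)/n/.04).round(2).tolist(),round(-dy/n/5,3))
        M=R.from_euler("z",dy/n,degrees=True).as_matrix()@M
E
python3 -c "
from h import *
plan(.524,-.181,.2,12.5,18)"
```

```text
pos [ 0.1636 -0.6285  0.2216] yaw -75.4 tilt 0.1 d [ 0.3604  0.4475 -0.0216] dyaw 87.9 ft [ 1.18 -0.83  0.67] g 1.0 t 0.1
[0.64, -0.48, 0.03] -0.977
[0.68, -0.42, 0.03] -0.977
[0.71, -0.36, 0.03] -0.977
[0.74, -0.3, 0.03] -0.977
[0.76, -0.23, 0.03] -0.977
[0.78, -0.17, 0.03] -0.977
[0.79, -0.1, 0.03] -0.977
[0.8, -0.03, 0.03] -0.977
[0.8, 0.03, 0.03] -0.977
[0.79, 0.1, 0.03] -0.977
[0.78, 0.17, 0.03] -0.977
[0.76, 0.24, 0.03] -0.977
[0.74, 0.3, 0.03] -0.977
[0.71, 0.36, 0.03] -0.977
[0.68, 0.42, 0.03] -0.977
[0.64, 0.48, 0.03] -0.977
[0.6, 0.53, 0.03] -0.977
[0.55, 0.58, 0.03] -0.977
```

```bash
python3 -m jog '[[[1,0.64,-0.48,0.03,-0.98],[1,0.68,-0.42,0.03,-0.98],[1,0.71,-0.36,0.03,-0.98],[1,0.74,-0.3,0.03,-0.98],[1,0.76,-0.23,0.03,-0.98],[1,0.78,-0.17,0.03,-0.98],[1,0.79,-0.1,0.03,-0.98],[1,0.8,-0.03,0.03,-0.98],[1,0.8,0.03,0.03,-0.98],[1,0.79,0.1,0.03,-0.98]]]' 10; python3 -c "
from h import *
plan(.524,-.181,.2,12.5,8)"
```

```text
time: 1.35
position: [0.3647, -0.3782, 0.2105]
tool_rot: [2.665, 1.663, -0.0]
ft_force: [-0.6, -0.4, -0.4]
grip_width: 1.002
pos [ 0.3647 -0.3782  0.2105] yaw -26.07 tilt 0.02 d [ 0.1593  0.1972 -0.0105] dyaw 38.57 ft [-0.63 -0.38 -0.37] g 1.002 t 1.35
[0.77, 0.18, 0.03] -0.964
[0.75, 0.24, 0.03] -0.964
[0.73, 0.3, 0.03] -0.964
[0.7, 0.36, 0.03] -0.964
[0.67, 0.42, 0.03] -0.964
[0.63, 0.48, 0.03] -0.964
[0.59, 0.53, 0.03] -0.964
[0.54, 0.58, 0.03] -0.964
```

```bash
python3 -m jog '[[[1,0.77,0.18,0.03,-0.96],[1,0.75,0.24,0.03,-0.96],[1,0.73,0.3,0.03,-0.96],[1,0.7,0.36,0.03,-0.96],[1,0.67,0.42,0.03,-0.96],[1,0.63,0.48,0.03,-0.96],[1,0.59,0.53,0.03,-0.96],[1,0.54,0.58,0.03,-0.96],[1,0,0,0,0],[1,0,0,0,0]]]'; python3 - <<'E'
from h import *
plan(.524,-.181,.2,12.5,1)
g=save("wrist","w1"); w=cloud(g)
q=w.reshape(-1,3); q=q[(abs(q[:,0]-.524)<.08)&(abs(q[:,1]+.181)<.08)]
for z0,z1 in((.135,.15),(.03,.15),(.008,.02)):
    p=q[(q[:,2]>z0)&(q[:,2]<z1)]
    if len(p)>3: print(len(p),p.mean(0).round(4),[np.round(t,4) for t in cv2.minAreaRect(p[:,:2].astype(np.float32))])
E
```

```text
time: 2.6
position: [0.524, -0.1849, 0.2007]
tool_rot: [-1.976, -2.442, 0.001]
ft_force: [-0.4, -0.2, -0.2]
grip_width: 1.0
pos [ 0.524  -0.1849  0.2007] yaw 12.02 tilt 0.05 d [-0.      0.0039 -0.0007] dyaw 0.48 ft [-0.35 -0.17 -0.25] g 1.0 t 2.6
[0.09, 0.02, 0.02] -0.096
1769 [ 0.5232 -0.1818  0.1416] [array([ 0.5233, -0.183 ]), array([0.0235, 0.0318]), np.float64(12.7513)]
3737 [ 0.5202 -0.169   0.1166] [array([ 0.5181, -0.1699]), array([0.0291, 0.0597]), np.float64(11.4986)]
1213 [ 0.523  -0.1678  0.0119] [array([ 0.5236, -0.1832]), array([0.044 , 0.0896]), np.float64(12.4925)]
```

View pics/w1.png

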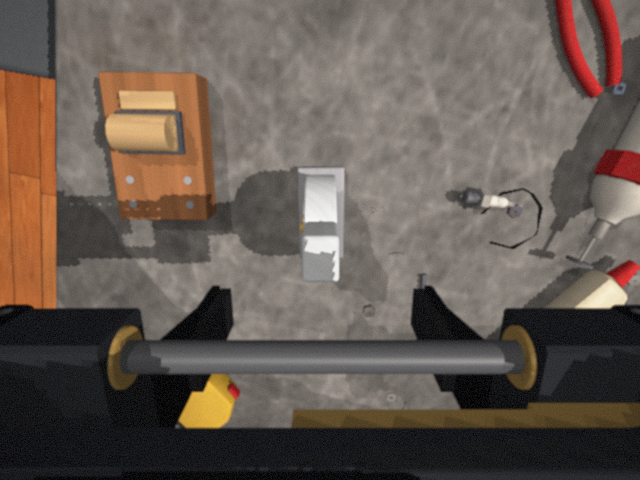

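The wrist picture shows the gauge upright at (320,225), in line with the jaws, with the fingers clear on both sides. Foot and grip block agree at (0.5235, -0.183). Descend and grip.

```bash
python3 -m jog '[[[1,0.05,0,0.6,-0.1],[1,0,0,0.6,0],[1,0,0,0.6,0],[1,0,0,0.4,0],[1,0,0,0.12,0],[1,0,0,0,0],[0.2,0,0,0,0],[0.2,0,0,0,0],[0.2,0,0,0,0],[0.2,0,0,0,0]]]' 10; python3 -c "
from h import *
plan(.5235,-.183,.108,12.5,1)"
```

```text
time: 3.9
position: [0.5237, -0.1827, 0.1083]
tool_rot: [1.966, 2.45, -0.0]
ft_force: [0.1, 0.5, -0.1]
grip_width: 0.633
pos [ 0.5237 -0.1827  0.1083] yaw 12.5 tilt 0.02 d [-0.0002 -0.0003 -0.0003] dyaw -0.0 ft [ 0.09  0.46 -0.14] g 0.633 t 3.9
[-0.01, -0.01, 0.01] 0.0
```

```bash
python3 -m jog '[[[0,0,0,0,0],[0,0,0,0,0],[0,0,0,0,0],[0,0,0,0,0],[0,0,0,0,0],[0,0,0,0,0],[0,0,0,-0.1,0],[0,0,0,-0.2,0],[0,0,0,-0.4,0]]]' 15; python3 -c "
from h import *
plan(.4402,.2373,.24,12.5,14)"
```

```text
time: 5.03
position: [0.523, -0.1823, 0.1362]
tool_rot: [-1.965, -2.449, 0.0]
ft_force: [-0.9, 0.0, -5.1]
grip_width: 0.274
pos [ 0.523  -0.1823  0.1362] yaw 12.51 tilt 0.1 d [-0.0828  0.4196  0.1038] dyaw -0.01 ft [-0.89  0.03 -5.06] g 0.274 t 5.03
[0.76, 0.02, -0.18] 0.0
[0.76, 0.02, -0.18] 0.0
[0.76, 0.02, -0.18] 0.0
[0.76, 0.02, -0.18] 0.0
[0.76, 0.02, -0.18] 0.0
[0.76, 0.02, -0.18] 0.0
[0.76, 0.02, -0.18] 0.0
[0.76, 0.02, -0.18] 0.0
[0.76, 0.02, -0.18] 0.0
[0.76, 0.02, -0.18] 0.0
[0.76, 0.02, -0.18] 0.0
[0.76, 0.02, -0.18] 0.0
[0.76, 0.02, -0.18] 0.0
[0.76, 0.02, -0.18] 0.0
```

```bash
python3 -m jog '[[[0,0,0,-0.6,0],[0,0.15,0,-0.7,0],[0,0.35,0,-0.6,0],[0,0.6,0.02,-0.3,0],[0,0.8,0.02,-0.1,0],[0,0.9,0.02,0,0],[0,0.9,0.02,0,0],[0,0.9,0.02,0,0],[0,0.9,0.02,0,0],[0,0.9,0.02,0,0]]]' 25; python3 -c "
from h import *
plan(.4402,.2373,.225,12.5,1)"
```

```text
time: 6.28
position: [0.4724, 0.0709, 0.2281]
tool_rot: [1.964, 2.451, -0.001]
ft_force: [-0.5, 0.2, -4.0]
grip_width: 0.278
pos [0.4724 0.0709 0.2281] yaw 12.59 tilt 0.04 d [-0.0322  0.1664 -0.0031] dyaw -0.09 ft [-0.54  0.22 -4.05] g 0.278 t 6.28
[4.23, 0.12, 0.07] 0.017
```

```bash
python3 -m jog '[[[0,0.8,0.02,0,0],[0,0.7,0.02,0,0],[0,0.6,0.02,0,0],[0,0.5,0.02,0,0],[0,0.4,0.02,0,0],[0,0.3,0.02,0,0],[0,0.2,0,0,0],[0,0,0,0,0],[0,0,0,0,0],[0,0,0,0,0]]]'; python3 - <<'E'
from h import *
plan(.4402,.2373,.225,12.5,1)
g=save("wrist","w2"); a=save("scene","s2")
w=cloud(g).reshape(-1,3); s=get_state(); M=R.from_rotvec(s["tool_rot"]).as_matrix()
# gauge frame rel. to TCP: x_g=tool y, y_g=tool x
q=(w-s["position"])@M
# block seen by wrist
b=w[(abs(w[:,0]-.44)<.12)&(abs(w[:,1]-.23)<.15)&(w[:,2]>.04)&(w[:,2]<.05)]
print("block",len(b),[np.round(t,4) for t in cv2.minAreaRect(b[:,:2].astype(np.float32))] if len(b)>3 else"")
# foot top plane: ~96 mm below TCP
f=q[(abs(q[:,0])<.06)&(abs(q[:,1])<.03)&(q[:,2]>.085)&(q[:,2]<.112)&np.isfinite(q[:,0])]
print("foot pts",len(f), f.min(0).round(4) if len(f) else"",f.max(0).round(4) if len(f) else"")
if len(f)>20:
    t=f[f[:,2]<.1]; print("slope dz/dx",np.polyfit(t[:,0],t[:,2],1).round(4))
c=proj(a,s["position"]-[0,0,.05]).astype(int); print(c)
x,y=c-[40,40]; 
im=np.hstack([cv2.resize(a[0][y:y+80,x:x+80,::-1],(400,400),interpolation=cv2.INTER_CUBIC),cv2.resize(g[0][:,:,::-1],(533,400))[:,66:466]])
cv2.imwrite("pics/c2.png",im)
E
```

```text
time: 7.52
position: [0.4483, 0.2055, 0.228]
tool_rot: [1.968, 2.449, -0.001]
ft_force: [-0.5, 0.7, -3.9]
grip_width: 0.275
pos [0.4483 0.2055 0.228 ] yaw 12.42 tilt 0.02 d [-0.0081  0.0318 -0.003 ] dyaw 0.08 ft [-0.48  0.73 -3.92] g 0.275 t 7.53
[0.82, -0.03, 0.08] -0.015
block 10021 [array([0.4442, 0.2164]), array([0.1104, 0.168 ]), np.float64(12.4574)]
foot pts 1970 [-0.0344 -0.0217  0.0935] [0.0442 0.0225 0.1077]
slope dz/dx [0.0014 0.0961]
[250 268]
```

View pics/c2.png

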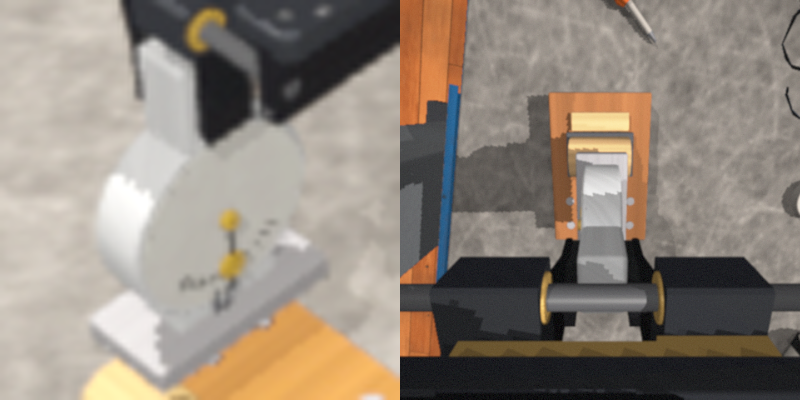

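Level so far: the foot slope is 0.001 and the foot underside is 108 mm below the TCP. The crop shows the pivot at (229,219), the bob at (232,262) and the fork near (222,300). Move over the crown and descend to just above it. Then rectify the dial plane so I can read angles.

```bash
python3 -m jog '[[[0,0.2,-0.01,0.1,0],[0,0.3,-0.01,0.15,0],[0,0.2,-0.01,0.15,0],[0,0.11,0,0.1,0],[0,0,0,0.1,0],[0,0,0,0.06,0],[0,0,0,0,0],[0,0,0,0,0]]]'; cat >> h.py <<'E'
def dial(g,yaw,O,th,s=6):
    """rectify dial plane: O gauge origin (world), th lean of top to +y; right=-y_g, up=z_g, s px/mm, 55mm half"""
    c,n=np.cos(np.radians(yaw)),np.sin(np.radians(yaw)); X=np.array([c,n,0]); Y=np.array([-n,c,0]); Z=np.array([0,0,1.])
    y=Y*np.cos(th)-Z*np.sin(th); z=Z*np.cos(th)+Y*np.sin(th)
    src=[];dst=[]
    for a,b in((-46,-46),(46,-46),(46,46),(-46,46)):
        src.append(proj(g,O-.0155*X+y*a/1000+z*(.06+b/1000))); dst.append([(46-a)*s,(46-b)*s])
    H=cv2.getPerspectiveTransform(np.float32(src),np.float32(dst))
    return cv2.warpPerspective(g[0][:,:,::-1],H,(92*s,92*s),flags=cv2.INTER_CUBIC)
E
python3 - <<'E'
from h import *
plan(.4398,.2374,.200,12.5,1)
a=save("scene","s3"); s=get_state()
O=s["position"]-[0,0,.108]
im=dial(a,12.5,O,0,6); cv2.circle(im,(276,276),3,(0,0,255),1); cv2.circle(im,(276,276),222,(0,0,255),1)
cv2.imwrite("pics/d3.png",im)
g=save("wrist","w3"); w=cloud(g).reshape(-1,3)
M=R.from_rotvec(s["tool_rot"]).as_matrix(); q=(w-s["position"])@M
c=q[(w[:,2]>.06)&(w[:,2]<.0895)&(q[:,1]>-.04)&(q[:,1]<.04)&(q[:,0]>-.04)&(q[:,0]<.09)]
print(len(c),c.min(0).round(4),c.max(0).round(4))
t=q[(w[:,2]>.05)&(w[:,2]<.06)&(abs(q[:,1])<.045)&(abs(q[:,0])<.09)]; print("collar/step",len(t),t.min(0).round(4),t.max(0).round(4))
E
```

```text
time: 8.62
position: [0.4401, 0.2374, 0.2019]
tool_rot: [1.967, 2.449, 0.0]
ft_force: [-0.5, 0.0, -4.3]
grip_width: 0.277
pos [0.4401 0.2374 0.2019] yaw 12.47 tilt 0.02 d [-0.0003 -0.     -0.0019] dyaw 0.03 ft [-0.54  0.03 -4.32] g 0.277 t 8.62
[0.0, -0.01, 0.05] -0.005
769 [-0.0197 -0.0316  0.1124] [0.0185 0.0304 0.1419]
collar/step 962 [-0.0252 -0.0367  0.1423] [0.0431 0.0355 0.1519]
```

View pics/d3.png

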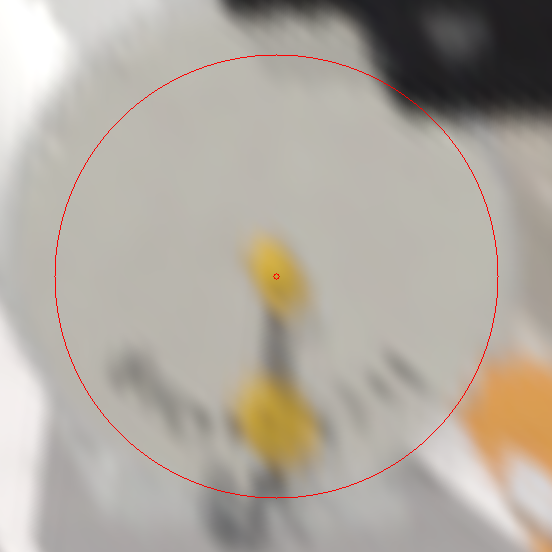

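The rectified dial shows the pivot at (276,276), the pointer hanging straight to (274,495), and the fork at left-below around (230,515), so the mark is roughly +0.19. The wrist depth has the crown centred within 1 mm of the foot's middle. Lower it gently.

```bash
python3 -m jog '[[[0,0,0,0.05,0],[0,0,0,0.03,0],[0,0,0,0.02,0],[0,0,0,0.02,0],[0,0,0,0,0],[0,0,0,0,0]]]'; python3 -c "
from h import *
plan(.44,.2374,.195,12.5,1)"; python3 -m jog '[[[0,0,0,0.03,0],[0,0,0,0.03,0],[0,0,0,0,0],[0,0,0,0,0]]]'; python3 - <<'E'
from h import *
plan(.44,.2374,.195,12.5,1)
a=save("scene","s4"); s=get_state()
cv2.imwrite("pics/d4.png",dial(a,12.5,s["position"]-[0,0,.108],0,6))
E
```

```text
time: 9.48
position: [0.4399, 0.2376, 0.197]
tool_rot: [1.966, 2.45, -0.0]
ft_force: [0.2, -0.7, -3.3]
grip_width: 0.271
pos [0.4399 0.2376 0.197 ] yaw 12.5 tilt 0.01 d [ 0.0001 -0.0002 -0.002 ] dyaw 0.0 ft [ 0.15 -0.66 -3.33] g 0.271 t 9.47
[-0.01, 0.0, 0.05] -0.0
time: 9.98
position: [0.4399, 0.2376, 0.1946]
tool_rot: [1.966, 2.45, -0.0]
ft_force: [-2.1, -0.1, 0.2]
grip_width: 0.276
pos [0.4399 0.2376 0.1946] yaw 12.5 tilt 0.01 d [ 0.0001 -0.0002  0.0004] dyaw -0.0 ft [-2.05 -0.12  0.21] g 0.276 t 9.97
[-0.01, 0.0, -0.01] 0.0
```

The stud now carries about 4 N, since the wrist force went from -4 to 0. Ease the grip to 8 N and start rocking toward +y (tool +x).

```bash
python3 -m jog '[[[0,0,0,0,0],[0,0,0,0,0],[0,0.06,0,0,0],[0,0.06,0,0,0],[0,0.06,0,0.01,0],[0,0.06,0,0.01,0],[0,0.06,0,0.01,0],[0,0,0,0,0],[0,0,0,0,0]]]' 8; cat >> h.py <<'E'
def foot():
    g=grab("wrist"); s=get_state(); M=R.from_rotvec(s["tool_rot"]).as_matrix(); w=cloud(g); q=((w-s["position"])@M).reshape(-1,3)
    f=q[(abs(q[:,1])<.0215)&(abs(q[:,1])>.015)&(q[:,0]>-.08)&(q[:,0]<.05)&(q[:,2]>.06)&(q[:,2]<.12)]
    # robust line fit of foot's top face (z down), seen outside the 24 mm housing
    k=None;best=0
    for a in np.arange(-.1,.45,.004):
        r=f[:,2]-np.tan(a)*f[:,0]; h,e=np.histogram(r,np.arange(.05,.15,.001)); i=h.argmax()
        if h[i]>best: best=h[i];k=(a,e[i])
    m=abs(f[:,2]-np.tan(k[0])*f[:,0]-k[1]-.0005)<.002
    p=np.polyfit(f[m,0],f[m,2],1); print("lean from foot",np.arctan(p[0]).round(4),"n",m.sum(),"off",p[1].round(4),"x",f[m,0].min().round(4),f[m,0].max().round(4))
E
python3 - <<'E'
from h import *
plan(.44,.2374,.195,12.5,1)
foot()
E
```

```text
time: 11.15
position: [0.4372, 0.2496, 0.1934]
tool_rot: [-1.966, -2.45, -0.0]
ft_force: [-2.6, -1.4, 1.0]
grip_width: 0.276
pos [0.4372 0.2496 0.1934] yaw 12.51 tilt 0.02 d [ 0.0028 -0.0122  0.0016] dyaw -0.01 ft [-2.61 -1.44  1.  ] g 0.276 t 11.15
[-0.31, 0.0, -0.04] 0.001
lean from foot 0.102 n 985 off 0.0967 x -0.0333 0.0328
```

The gauge rolls and swivels as planned: lean 0.102 at 12.3 mm. Now read the mark against the pointer.

```bash
python3 -m jog '[[[0,0,0,0,0],[0,0,0,0,0],[0,0,0,0,0],[0,0,0,0,0],[0,0,0,0,0],[0,0,0,0,0]]]'; cat >> h.py <<'E'
def orig(th,h=.127):
    s=get_state(); n=np.radians(12.5); Y=np.array([-np.sin(n),np.cos(n),0]); z=np.array([0,0,1.])*np.cos(th)+Y*np.sin(th)
    return s["position"]+[0,0,.019]-h*z
def view(f,th):
    g=save("scene",f); im=dial(g,12.5,orig(th),th,8)[340:736,100:560]
    cv2.imwrite(f"pics/{f}d.png",cv2.resize(im,None,fx=1.5,fy=1.5)); return g
E
python3 - <<'E'
from h import *
view("s5",.102); foot()
E
```

```text
time: 11.95
position: [0.4373, 0.2494, 0.1933]
tool_rot: [1.966, 2.45, 0.0]
ft_force: [-1.3, -0.7, 0.3]
grip_width: 0.275
lean from foot 0.1019 n 985 off 0.0967 x -0.0332 0.0329
```

View pics/s5d.png

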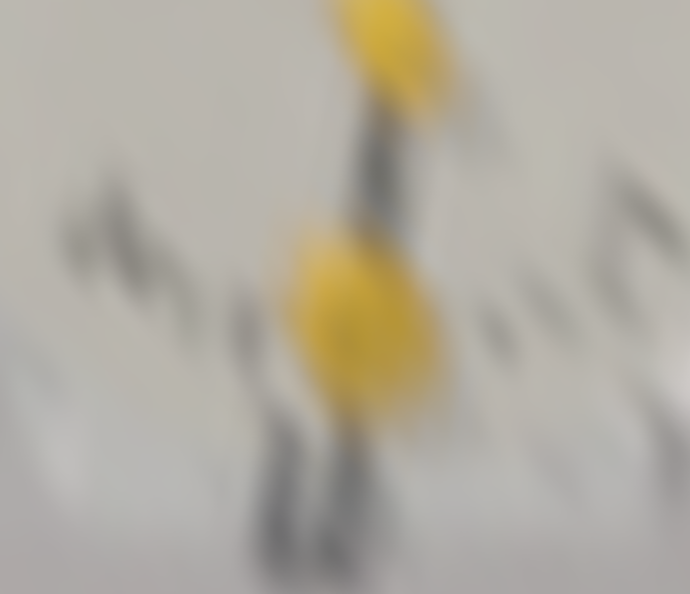

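The enlarged dial shows the left prong at about (283,470), the right prong at about (340,520) next to the pointer line (349,450), and the hub at (397,45). The mark is therefore roughly 0.07–0.08 further on, about 0.18–0.2. Advance 10 mm and look again.

```bash
python3 -m jog '[[[0,0.05,0,0,0],[0,0.05,0,0.005,0],[0,0.05,0,0.005,0],[0,0.05,0,0.005,0],[0,0.05,0,0.005,0],[0,0,0,0,0],[0,0,0,0,0],[0,0,0,0,0],[0,0,0,0,0],[0,0,0,0,0]]]'; python3 -m jog '[[[0,0,0,0,0],[0,0,0,0,0],[0,0,0,0,0],[0,0,0,0,0]]]'; python3 - <<'E'
from h import *
foot()
plan(.44,.2374,.195,12.5,1)
g=view("s6",.185)
# depth of the dial-side features relative to the gauge: x_g
w=cloud(g); n=np.radians(12.5); X=np.array([np.cos(n),np.sin(n),0]); Y=np.array([-np.sin(n),np.cos(n),0])
th=.185; y=Y*np.cos(th)-np.array([0,0,np.sin(th)]); z=np.array([0,0,np.cos(th)])+Y*np.sin(th)
d=(w-orig(th))*1000; xg,yg,zg=d@X,d@y,d@z-60
r=np.hypot(yg,zg); a=np.arctan2(yg,-zg); lum=g[0].mean(-1)
for lo,hi in((0,20),(20,30),(31,36),(36,42)):
    m=(r>lo)&(r<hi)&(abs(a-.19)<.9)&(xg<-8)&(xg>-25); dk=m&(lum<120)
    print(lo,hi,"all",np.median(xg[m]).round(2),m.sum(),"dark",dk.sum(),np.c_[xg[dk],a[dk],lum[dk]][:10].round(2).tolist())
E
```

```text
time: 13.3
position: [0.4351, 0.2591, 0.1925]
tool_rot: [-1.966, -2.45, 0.0]
ft_force: [-1.2, 0.8, -1.2]
grip_width: 0.28
time: 13.8
position: [0.4351, 0.2591, 0.1925]
tool_rot: [1.966, 2.45, -0.0]
ft_force: [-1.4, 0.1, -0.1]
grip_width: 0.278
lean from foot 0.1821 n 864 off 0.0981 x -0.0324 0.0236
pos [0.4351 0.2591 0.1925] yaw 12.5 tilt 0.0 d [ 0.0049 -0.0217  0.0025] dyaw -0.0 ft [-1.05  0.16 -0.69] g 0.272 t 13.85
[-0.56, 0.0, -0.06] 0.0
0 20 all -13.61 52 dark 3 [[-15.76, 0.44, 119.67], [-16.94, 0.54, 111.33], [-17.49, 0.28, 114.33]]
20 30 all -13.77 63 dark 0 []
31 36 all -13.99 34 dark 1 [[-15.41, 0.23, 112.67]]
36 42 all -13.56 49 dark 5 [[-15.01, 0.15, 113.0], [-15.75, 0.24, 114.33], [-13.07, 0.13, 116.0], [-16.92, 0.13, 119.33], [-16.73, 0.26, 116.33]]
```

View pics/s6d.png

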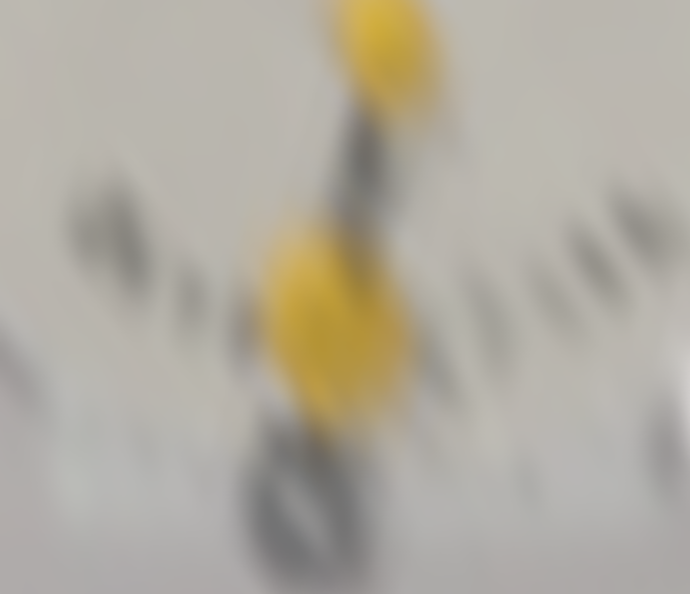

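The pointer line (hub (388,45), bob (335,335), extrapolated tip about (308,484)) now lies midway between the prongs (262,510) and (352,510). A quick numeric cross-check over the saved frames, using brass centroids and the fork's darkness profile.

```bash
python3 - <<'E'
from h import *
n=np.radians(12.5);Y=np.array([-np.sin(n),np.cos(n),0])
tcp={"s4":([.4399,.2376,.1946],0),"s5":([.4373,.2494,.1933],.102),"s6":([.4351,.2591,.1925],.182)}
S=8
for f,(t,th) in tcp.items():
    g=load(f); z=np.array([0,0,np.cos(th)])+Y*np.sin(th); O=np.array(t)+[0,0,.019]-.127*z
    im=dial(g,12.5,O,th,S).astype(float); b,gr,r=im[...,0],im[...,1],im[...,2]
    yl=np.clip((r-b)-40,0,None); yy,xx=np.mgrid[:im.shape[0],:im.shape[1]]
    yg=46-xx/S; zg=46-yy/S; cen=[]
    for m in((np.hypot(yg,zg)<9),((np.hypot(yg,zg+24)<11))):
        w=yl*m; cen.append(np.array([(w*yg).sum(),(w*zg).sum()])/w.sum())
    h,bo=cen; print(f,"hub",h.round(2),"bob",bo.round(2),"ptr",np.arctan2(bo[0]-h[0],h[1]-bo[1]).round(3),end=" ")
    lum=im.mean(-1).astype(np.float32)
    for rr in(37,39,41,43):
        a=np.arange(-.05,.45,.02); X=((46-h[0]-rr*np.sin(a))*S).astype(np.float32); Z=((46-h[1]+rr*np.cos(a))*S).astype(np.float32)
        print("\n",rr,cv2.remap(lum,X[None],Z[None],1)[0].astype(int).tolist(),end="")
    print()
E
```

```text
s4 hub [0.41 0.46] bob [  0.26 -23.77] ptr -0.006 
 37 [132, 127, 127, 128, 129, 130, 131, 136, 147, 159, 166, 164, 155, 145, 141, 141, 145, 151, 159, 165, 170, 175, 179, 180, 179]
 39 [150, 150, 150, 149, 146, 141, 137, 135, 142, 152, 157, 150, 137, 126, 123, 127, 137, 149, 160, 167, 174, 178, 177, 174, 173]
 41 [164, 163, 162, 160, 152, 139, 129, 128, 137, 142, 137, 123, 111, 106, 112, 125, 142, 159, 168, 173, 177, 176, 174, 175, 177]
 43 [167, 167, 163, 156, 147, 142, 144, 147, 146, 135, 119, 107, 102, 108, 124, 143, 158, 167, 172, 175, 177, 177, 178, 180, 180]
s5 hub [0.95 0.57] bob [  3.53 -23.41] ptr 0.107 
 37 [179, 176, 170, 161, 148, 132, 121, 116, 120, 131, 142, 150, 147, 137, 128, 129, 138, 153, 167, 176, 178, 178, 180, 180, 179]
 39 [178, 172, 163, 152, 143, 132, 123, 119, 121, 130, 141, 146, 140, 129, 121, 127, 140, 156, 171, 177, 177, 176, 177, 178, 179]
 41 [172, 166, 157, 150, 142, 134, 126, 122, 122, 125, 132, 138, 133, 121, 115, 124, 142, 160, 173, 176, 175, 177, 180, 181, 182]
 43 [167, 163, 158, 152, 146, 138, 128, 118, 112, 114, 124, 128, 120, 112, 115, 129, 147, 163, 173, 175, 176, 179, 180, 181, 181]
s6 hub [1.36 0.55] bob [  5.54 -23.73] ptr 0.171 
 37 [176, 172, 164, 154, 146, 137, 127, 117, 111, 107, 108, 112, 120, 123, 124, 127, 135, 145, 156, 167, 173, 177, 179, 181, 181]
 39 [175, 170, 164, 155, 146, 133, 120, 114, 115, 120, 128, 135, 139, 135, 126, 122, 129, 141, 154, 167, 174, 175, 175, 176, 177]
 41 [172, 169, 163, 152, 140, 128, 117, 117, 126, 136, 140, 136, 128, 119, 115, 121, 134, 150, 165, 174, 176, 176, 177, 180, 181]
 43 [169, 165, 160, 151, 137, 127, 121, 124, 130, 129, 122, 116, 115, 116, 121, 133, 151, 164, 171, 176, 177, 178, 179, 180, 180]
```

```bash
python3 - <<'E'
from h import *
n=np.radians(12.5);Y=np.array([-np.sin(n),np.cos(n),0])
tcp={"s4":([.4399,.2376,.1946],0,[.41,.46]),"s5":([.4373,.2494,.1933],.102,[.95,.57]),"s6":([.4351,.2591,.1925],.182,[1.36,.55])}
S=8; L={}; A=np.arange(-.1,.42,.02)
for f,(t,th,h) in tcp.items():
    z=np.array([0,0,np.cos(th)])+Y*np.sin(th); O=np.array(t)+[0,0,.019]-.127*z
    lum=dial(load(f),12.5,O,th,S).mean(-1).astype(np.float32)
    for rr in(34,35,36,37,38,39,40):
        L[f,rr]=cv2.remap(lum,((46-h[0]-rr*np.sin(A))*S).astype(np.float32)[None],((46-h[1]+rr*np.cos(A))*S).astype(np.float32)[None],1)[0]
print(A.round(2).tolist())
for rr in(34,35,36,37,38,39,40):
    o=[L[k,rr] for k in tcp]
    for nm,d in(("P6",o[0]-o[2]),("P5",o[0]-o[1])):
        w=np.clip(d,0,None)*(A>.0); w[w<.3*w.max()]=0; print(rr,nm,"peak",w.max().round(0),"centroid",((w*A).sum()/w.sum()).round(3),end="  ")
    d=np.clip(o[2]-o[0],0,None)*(A<.06); print("P4",((d*A).sum()/d.sum()).round(3),end=" ")
    print("mark",np.max(o,0).astype(int).tolist())
E
```

```text
[-0.1, -0.08, -0.06, -0.04, -0.02, 0.0, 0.02, 0.04, 0.06, 0.08, 0.1, 0.12, 0.14, 0.16, 0.18, 0.2, 0.22, 0.24, 0.26, 0.28, 0.3, 0.32, 0.34, 0.36, 0.38, 0.4]
34 P6 peak 60.0 centroid 0.182  34 P5 peak 22.0 centroid 0.165  P4 -0.02 mark [168, 169, 170, 170, 168, 165, 160, 149, 142, 137, 141, 150, 159, 168, 171, 167, 161, 155, 152, 152, 154, 163, 173, 177, 178, 178]
35 P6 peak 66.0 centroid 0.18  35 P5 peak 21.0 centroid 0.171  P4 -0.023 mark [171, 172, 174, 172, 171, 169, 161, 147, 137, 131, 137, 149, 160, 170, 170, 163, 153, 147, 146, 149, 154, 165, 173, 177, 178, 180]
36 P6 peak 65.0 centroid 0.167  36 P5 peak 25.0 centroid 0.16  P4 -0.028 mark [174, 175, 176, 175, 174, 169, 159, 143, 134, 130, 138, 151, 163, 170, 166, 155, 145, 143, 145, 150, 157, 170, 176, 179, 179, 181]
37 P6 peak 57.0 centroid 0.155  37 P5 peak 28.0 centroid 0.152  P4 -0.034 mark [177, 178, 179, 177, 173, 166, 155, 142, 131, 132, 140, 153, 164, 166, 160, 150, 142, 141, 143, 147, 160, 172, 177, 178, 179, 180]
38 P6 peak 46.0 centroid 0.135  38 P5 peak 27.0 centroid 0.124  P4 -0.043 mark [179, 180, 180, 177, 171, 162, 152, 142, 135, 136, 141, 151, 160, 162, 155, 144, 135, 133, 137, 147, 162, 174, 178, 178, 179, 179]
39 P6 peak 32.0 centroid 0.117  39 P5 peak 22.0 centroid 0.106  P4 -0.054 mark [179, 179, 179, 175, 167, 159, 151, 144, 139, 135, 138, 147, 156, 155, 144, 138, 131, 124, 132, 148, 165, 175, 177, 177, 178, 178]
40 P6 peak 18.0 centroid 0.125  40 P5 peak 17.0 centroid 0.089  P4 -0.066 mark [178, 177, 176, 173, 167, 159, 154, 148, 138, 130, 132, 142, 148, 143, 141, 134, 123, 121, 132, 150, 167, 176, 176, 178, 177, 179]
```

Compared at equal radius, the pointer and the mid-gap agree: 0.180 and 0.170 at r=35, 0.167 and 0.160 at r=36, 0.155 and 0.155 at r=37 mm. That puts the pointer within about 0.01 rad of the mark. Last still check, then hand in.

```bash
python3 -m jog '[[[0,0,0,0,0],[0,0,0,0,0],[0,0,0,0,0],[0,0,0,0,0]]]'; python3 - <<'E'
from h import *
foot(); print(job.close_job())
E
```

```text
time: 14.4
position: [0.4351, 0.2591, 0.1925]
tool_rot: [1.966, 2.45, -0.0]
ft_force: [-2.0, -1.0, -0.5]
grip_width: 0.275
lean from foot 0.1846 n 849 off 0.0981 x -0.0325 0.0236
the job is handed in; nothing more can be done
None
```

The job is handed in at about 14.5 s of robot time: the gauge is held on the crown at the mark, still gripped. No verdict was reported.

- **Grip:** the jog cannot tilt the tool, so I gripped the block across its x faces, where it can swivel.
- **Placing:** I set the gauge level (foot slope 0.001), its middle within about 1 mm of the crown's middle and square to it. The stud carried about 4 N.
- **Rocking:** I rolled it towards +y by moving the tool about 22 mm sideways with the grip eased to 8 N.

**Last checks:**
- **Lean:** the foot in wrist depth gave 0.182, then 0.185 rad just before hand-in.
- **Pointer on mark:** in the scene picture the pointer lies midway between the prongs. Compared at the same radius, the two differ by no more than about 0.01 rad, with the mark at about 0.17–0.18.
- **Load and stillness:** the stud carries roughly 3.5 N and the arm is still.

**What disagreed:** the brass hub-to-bob direction gave 0.171 instead of 0.182. The scene picture is coarse, so the pointer could be off by 0.01–0.02 rad.

I saw no contact with the other things on the bench, but I took no picture at the end to confirm it.

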